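# Start up a fluorescence microscope in its safe order

### The job

Start up the fluorescence microscope by pressing the power rockers on its three desk units with a light fingertip: first the lamp supply (the largest unit, with cooling slots), so that its ignition surge is over before anything else is live, then the microscope stand's supply (the middle-sized unit, with the round dimmer knob), and last the camera controller (the smallest, flattest unit). Press the raised far half of each rocker until it tips over and stays down. Grasp, lift and shove nothing: the units, the dimmer setting and the small things around them stay as they are.

Things in the scene. Friction and masses are not known exactly. Their poses are not given: they have to be found in the camera images.
- lamp_supply: Lamp supply: largest of three loose desk units, off-white, grey control field and nine black cooling slots on top; 200 deep (x) x 170 wide (y) mm, about 2.6 kg. Its top is one plane rising at 10 degrees from 50 mm height at the front edge (-x, facing the robot) to 85 mm at the rear. Origin: centre of the underside, on the desk; x points level from front to rear, y to its left, z up.
- lamp_switch (a point): Pivot point of the lamp supply's black rocker: on the top plane, at the rocker's middle, 58 mm above the desk; axes as the unit's. The rocker is 36 mm long (front to rear), 24 mm wide, with a shallow V-shaped cap that tips about a crosswise line through this point. The top is clear for 20 mm around it but for a 3 mm high rim.
- lamp_rocker (a joint): Tilt of the lamp rocker, rad. 0 = off (at the start): far half up, its rear edge 16 mm behind the pivot point and 11 mm off the top plane. 0.4 = on: far half parallel to the plane, 4 mm off it, rear edge 19 mm behind the pivot point. Over-centre snap: 2 to 4 N down near the rear edge starts it; past half-way it snaps over by itself and stays. It stops hard when on: come down slowly.
- stand_supply: Supply of the microscope stand: the middle-sized loose unit, off-white case with a grey control field and a black round dimmer knob (40 mm across, 18 mm high) on the left of its top; 160 deep (x) x 140 wide (y) mm, 1.6 kg. Top plane rising at 10 degrees from 42 mm at the front edge to 70 mm at the rear. Origin and axes as for the lamp supply.
- stand_switch (a point): Rocker pivot point on the top plane of the stand supply (50 mm above the desk), 70 mm to the right of the dimmer knob's axis; the rocker is the same in size, direction and feel as the lamp supply's.
- stand_rocker (a joint): Tilt of the stand supply's rocker, rad: 0 = off (as it starts), 0.4 = on.
- dimmer_mark (a point): White mark on the dimmer knob's top, 14 mm from its axis. The knob may start at any setting and is not to be turned.
- camera_box: Camera controller: the smallest and flattest loose unit, grey case with a paler control field and three round cable sockets (flush rings) at the rear of its top; 130 deep (x) x 110 wide (y) mm, 0.8 kg. Top plane rising at 10 degrees from 26 mm at the front edge to 49 mm at the rear. Origin and axes as for the lamp supply.
- camera_switch (a point): Rocker pivot point on the top plane of the camera controller (34 mm above the desk), midway across it; the rocker is the same in size, direction and feel as the lamp supply's.
- camera_rocker (a joint): Tilt of the camera controller's rocker, rad: 0 = off (as it starts), 0.4 = on.
- oil_mid (a point): Immersion-oil bottle, loose, amber glass with a black cap, 32 mm across, 63 mm tall, standing on the desk near the units; the point is half-way up. Not part of the job.
- objective_mid (a point): Spare objective lens, loose, dark metal cylinder, 29 mm across, 47 mm tall, standing on the desk near the units; the point is half-way up. Not part of the job.
- slide_box_mid (a point): Closed white plastic slide mailer, loose, 86 x 32 x 22 mm, lying on the desk near the units; the point is its centre. Not part of the job.

How it is judged:
On the way, in this order (a step that is already met when the one before it is completed fails the run):
1. the lamp supply's rocker is on, the other two still off (value of joint lamp_rocker above 0.35 rad and value of joint each of stand_rocker, camera_rocker below 0.1 rad), for 0.2 s.
2. the stand supply's rocker is on too, the camera controller's still off (value of joint each of lamp_rocker, stand_rocker above 0.35 rad and value of joint camera_rocker below 0.1 rad), for 0.2 s.
3. the camera controller's rocker is on as well (value of joint each of lamp_rocker, stand_rocker, camera_rocker above 0.35 rad), for 0.2 s.
At the end, for the whole second after the job is handed in: All three rockers are on (tilt above 0.35 of 0.4 rad), the three units lie at rest within 15 mm of where they stood, the dimmer's mark is within 15 mm of where it was, and the bottle, the objective and the slide mailer within 20 mm (all of step 3 and distance of each of lamp_supply, stand_supply, camera_box, dimmer_mark from where it was at the start of the episode below 0.015 m and distance of each of oil_mid, objective_mid, slide_box_mid from where it was at the start of the episode below 0.02 m and linear speed of each of lamp_supply, stand_supply, camera_box below 0.02 m/s); the robot touches nothing.
It fails at once if a unit is switched on out of order: the stand supply before the lamp supply, or the camera controller before either of them ((value of joint stand_rocker above 0.25 rad and value of joint lamp_rocker below 0.15 rad) or (value of joint camera_rocker above 0.25 rad and value of joint any of lamp_rocker, stand_rocker below 0.15 rad)).
It fails at once if a unit is pressed harder than a light touch (over 30 N) (contact force between any of the arm, the fingers and lamp_supply above 30 N or contact force between any of the arm, the fingers and stand_supply above 30 N or contact force between any of the arm, the fingers and camera_box above 30 N).
It fails at once if a unit is shoved or lifted more than 15 mm (distance of any of lamp_supply, stand_supply, camera_box from where it was at the start of the episode above 0.015 m).
It fails at once if the dimmer knob is turned (its mark moves more than 15 mm) (distance of dimmer_mark from where it was at the start of the episode above 0.015 m).
It fails at once if the bottle, the objective or the slide mailer is moved, tipped or lifted more than 20 mm (distance of any of oil_mid, objective_mid, slide_box_mid from where it was at the start of the episode above 0.02 m or angle between any of oil_mid, objective_mid's own z axis and vertical above 0.8 rad).
It also fails if it takes over 51 s, if anything falls off the work surface, if the arm or the gripper's body presses on something with over 40 N, if the wrist force passes 120 N, or if a joint passes its speed limit or range.

### The arm

A 7-joint arm with a two-finger parallel gripper is mounted at the origin on the work surface. World frame = base frame: x ahead of the robot, y to its left, z up, the work surface at z = 0. Lengths are in m, angles in rad, forces in N, time in s.
With the tool pointing down it reaches from about 0.4 to 0.9 m from the base axis. Payload 5.5 kg.
Tool frame: the origin (TCP) lies between the finger pads; the fingertips stand 25 mm ahead of it and the grasp point (between the pads) lies 6 mm ahead of it; z points along the fingers, x is the direction in which the jaws open and shut, and the axes are right-handed (so a half turn about z gives the same grasp; the last joint's range is limited). The gripper opens to 92 mm and grips with 3 to 60 N. Pads are 19 mm wide; open, the fingers measure 130 mm over their backs; the gripper's body (75 mm by 190 mm) begins 47 mm behind the grasp point.
Start: joints at [-0.975, 0.501, -0.427, 1.55, 0.221, 1.138, -0.21], TCP at [0.212, 0.614, 0.218] pointing down, gripper open.
Joint ranges: [-2.88, 2.88], [-0.31, 2.03], [-1.54, 1.56], [0.2, 2.42], [-1.41, 4.55], [0.19, 2.02], [-2.57, 2.57]. Speed limits (rad/s): [2.57, 2.57, 3.14, 3.14, 3.14, 3.14, 3.14].

### API

Orientations are given as a rotation vector (axis times angle).
In Python, from cell import ctrl, grab_frame, calibration, find_in gives the robot as it stands.
- The arm moves only by the shell command python3 -m crank 'ROWS'. ROWS is JSON, a list of rows, each an object with "jaw": the opening, from -1 (shut) to 1 (fully open); "travel": the shift along the tool's x, y, z as a fraction of full scale, a list of three; "spin": the turn about the tool's z as a fraction of full scale. In form: [{"jaw": jaw, "travel": [x, y, z], "spin": spin}, ...]. A call has 1 to 8 rows; each row is the pose to reach, as a shift and turn from the pose measured when the call began, along the tool's axes at that moment, turning the shorter way round; what a row does not reach only later rows make up. Full scale, the value 1, is 300 mm for a shift and 360 degrees for a turn. A row lasts 1/8 s, in which the tool goes at most 62.5 mm and 10.7 degrees, less where a joint would pass 70% of its speed; a pose out of reach is approached as far as the arm can. A call with a number of a shift or a turn outside -1 to 1 is refused whole. A call with a gripper value outside its range is refused whole. The fingers move at their own pace and stop on an object; the grip force is fixed at half the most. Time passes only in rows, so rows that repeat a pose let the fingers close. It gives the time, the measured TCP pose, the force and the opening at its end, in the units of the state.
- ctrl.get_state(): the state, without advancing time (a new reading comes with each control period).
- grab_frame(name): name is "scene" or "top" or "wrist"; returns the picture (384x512x3 uint8, red, green, blue); there is no depth.
- calibration(name): a dict with "vfov" (degrees; the focal length in pixels is half the picture's height over the tangent of half this angle, whatever the lens; pixels are square), "cx", "cy" (the principal point, pixels), "cam_to_world" (4x4, takes a point from camera to world coordinates). Camera axes: x right, y down, z forward; pixel columns grow to the right and rows downward; lengths in m; the calibration is good to about 2 mm. A picture is of the moment at which its call begins: read the wrist's pose just before it. calibration takes no time and is no camera call; for the wrist camera it gives the pose at the moment of the call.
- ctrl.sign_off(): hands the job in, once; it reports no verdict.
Trained networks look in the newest picture that a camera, given by its name, has taken for a name from the list of things; names that differ only in an ending like _2 or _b are one class to them, and where a whole thing is asked for, a point or a joint stands for the part that bears it (a point fixed in the world has none). Each returns a list of dicts, best first, with "conf" (0 to 1); they miss things now and then, are a little off and sometimes report something else, mostly with a low value. They report only what shows in the picture. A call takes as long as a camera call.
- find_in(camera, query): "box" ([left, top, right, bottom] in pixels, round what is visible of it).
The state is a dict: "time_s": time; "qpos": joint angles; "qd": joint speeds; "joint_efforts": joint torques, N m; "eef_pos": TCP position; "tcp_rot": TCP orientation; "contact_force": force on the tool from outside, world axes, zero at the start; "wrist_torque": the same for the moment, N m; "opening": finger opening in m.
Only numpy, scipy, OpenCV 4.12 (cv2) and the standard library are available. Lean on these libraries where they do the work, as an engineer would, in place of code of your own. Each camera call takes 0.05 s, during which the arm holds its last target.

## Working session

There is one attempt and no reset: what is moved stays moved. The work goes in short steps, Python scripts to look and compute and a shell command to move; the robot and the scene stay as the last step left them, time stands still between calls to the robot, and variables do not carry over. Pictures are saved under pics/ and viewed, and the job is handed in when it is done.

```bash
ls; mkdir -p pics; python3 - <<'E'
from cell import ctrl, grab_frame, calibration, find_in
import cv2
s=ctrl.get_state(); print(s)
for c in ("top","scene"):
    f=grab_frame(c); cv2.imwrite(f"pics/{c}0.png",cv2.cvtColor(f,cv2.COLOR_RGB2BGR))
    print(c,calibration(c))
E
```

```text
pics
{'time_s': 0.0, 'qpos': array([-0.97478512,  0.50187312, -0.42679262,  1.55146444,  0.22082988,
        1.13831174, -0.21028022]), 'qd': array([-0.00085306,  0.00081438,  0.00022996, -0.00058562,  0.00118125,
        0.0018885 ,  0.00033855]), 'joint_efforts': array([-4.69638962e-04, -5.66580427e+01, -5.81641987e+00, -2.79110312e+01,
       -6.86460547e-02,  3.08305607e-02,  1.91920931e-04]), 'eef_pos': array([0.21216582, 0.6136234 , 0.21735667]), 'tcp_rot': array([ 2.55771551,  1.82226495, -0.00258552]), 'contact_force': array([-0.40350516,  0.18091728, -0.02732922]), 'wrist_torque': array([ 0.01128196, -0.03404262, -0.00571451]), 'opening': 0.09187152480495749}
top {'vfov': 51.80087537420758, 'cx': 254.64012398381442, 'cy': 183.64294175489945, 'cam_to_world': array([[ 0.02103996, -0.99369157,  0.11015619,  0.40107442],
       [-0.99946655, -0.02365809, -0.02251454,  0.0740867 ],
       [ 0.02497859, -0.10962373, -0.99365925,  1.03031027],
       [ 0.        ,  0.        ,  0.        ,  1.        ]])}
scene {'vfov': 48.32565077376167, 'cx': 252.57233400031782, 'cy': 192.69534664130282, 'cam_to_world': array([[-0.24301444,  0.52627327, -0.81484994,  1.36880496],
       [ 0.96987147,  0.11699258, -0.21368683,  0.31086191],
       [-0.01712627, -0.8422287 , -0.53884832,  0.65208916],
       [ 0.        ,  0.        ,  0.        ,  1.        ]])}
```

View pics/top0.png

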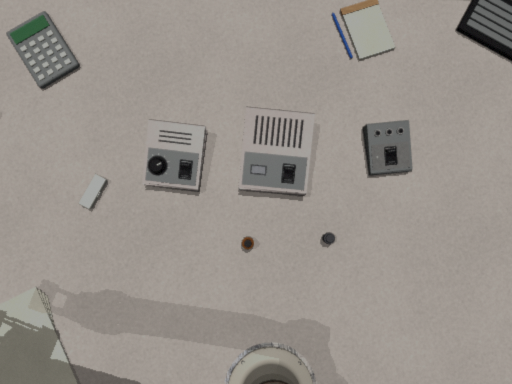

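View pics/scene0.png

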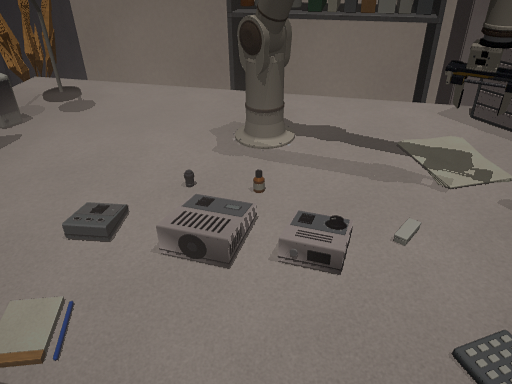

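```bash
python3 - <<'E'
from cell import ctrl, grab_frame, calibration, find_in
for q in "lamp_supply lamp_switch stand_supply stand_switch dimmer_mark camera_box camera_switch oil_mid objective_mid slide_box_mid".split():
    for r in find_in("top",q)[:3]: print(q,[round(float(x),1) for x in r["box"]],round(r["conf"],2))
E
```

```text
lamp_supply [236.9, 105.2, 314.4, 196.3] 0.64
lamp_supply [385.8, 148.7, 396.7, 163.6] 0.43
lamp_switch [239.1, 103.1, 314.9, 198.2] 0.67
stand_supply [140.0, 119.5, 207.1, 190.6] 0.68
stand_switch [142.2, 120.3, 204.6, 192.9] 0.87
dimmer_mark [80.5, 174.2, 107.3, 208.6] 0.61
dimmer_mark [151.4, 154.2, 160.8, 170.3] 0.59
camera_box [367.7, 119.2, 412.2, 173.9] 0.69
camera_switch [359.7, 119.4, 411.1, 174.5] 0.73
camera_switch [152.5, 156.2, 163.9, 172.2] 0.5
oil_mid [241.3, 237.0, 252.6, 250.7] 0.57
oil_mid [144.6, 117.7, 209.5, 191.0] 0.52
objective_mid [320.7, 234.0, 335.9, 241.7] 0.47
slide_box_mid [80.9, 172.8, 109.3, 209.1] 0.86
```

```bash
python3 - <<'E'
import cv2,numpy as np
f=cv2.imread("pics/top0.png")
cs=[(236,100),(138,110),(352,110)]
o=[cv2.resize(f[y:y+100,x:x+80],None,fx=6,fy=6,interpolation=cv2.INTER_CUBIC)[:, :] for x,y in [(238,104),(140,112),(354,110)]]
o=[cv2.resize(f[y:y+66,x:x+64],(480//2*1+20,268)) for x,y in [(262,140),(155,140),(360,118)]]
o=[cv2.convertScaleAbs(cv2.resize(f[y:y+50,x:x+40],None,fx=6.5,fy=6.5,interpolation=cv2.INTER_CUBIC),alpha=1.6,beta=20) for x,y in [(270,148),(165,143),(371,130)]]
cv2.imwrite("pics/zoom0.png",np.hstack(o))
E
```

```text
(no output)
```

View pics/zoom0.png

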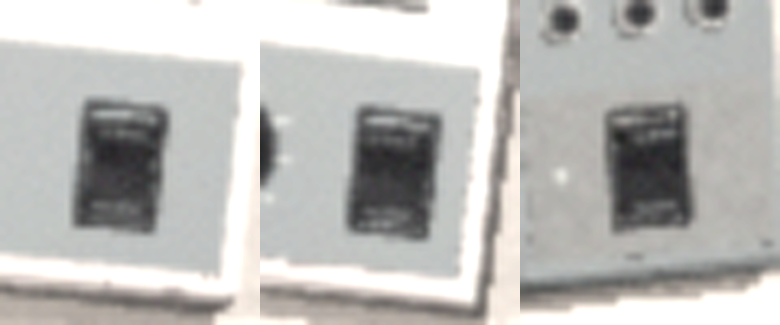

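```bash
cat > h.py <<'E'
import numpy as np
from cell import ctrl, grab_frame, calibration, find_in
def ray(c,uv,z):
    f=192/np.tan(np.radians(c["vfov"]/2)); M=c["cam_to_world"]
    d=M[:3,:3]@np.array([(uv[0]-c["cx"])/f,(uv[1]-c["cy"])/f,1]); o=M[:3,3]
    return o+d*(z-o[2])/d[2]
E
python3 - <<'E'
from h import *
from scipy.spatial.transform import Rotation as R
c=calibration("top")
D={"lamp":((270,148),[(86,100),(168,105),(154,232),(74,226)],.058),
"stand":((165,143),[(98,105),(182,112),(168,240),(88,232)],.050),
"cam":((371,130),[(86,107),(166,105),(172,228),(94,232)],.034)}
for n,(o,k,z) in D.items():
    P=np.array([ray(c,(o[0]+a/6.5-.42,o[1]+b/6.5-.42),z+.003+(.004 if i<2 else -.004)) for i,(a,b) in enumerate(k)])
    ax=(P[0]+P[1]-P[2]-P[3])/2; ay=(P[0]+P[3]-P[1]-P[2])/2
    print(n,P.mean(0).round(4),"len",np.linalg.norm(ax[:2]),np.linalg.norm(ay[:2]),"yaw",np.degrees(np.arctan2(ax[1],ax[0])),np.degrees(np.arctan2(-ay[0],ay[1])))
s=ctrl.get_state();print(R.from_rotvec(s["tcp_rot"]).as_matrix().round(3),s["time_s"])
E
```

```text
lamp [ 0.5368 -0.0303  0.061 ] len 0.04782714766208667 0.031021520113162716 yaw -4.241163636065 -2.5097081033785047
stand [0.5417 0.2254 0.053 ] len 0.04835066099921196 0.03141861918262554 yaw -4.541039108160039 -3.874089366935095
cam [ 0.5924 -0.2962  0.037 ] len 0.04840471072913501 0.03160119169973041 yaw 5.847184233300947 3.6494265471325202
[[ 0.327  0.945 -0.   ]
 [ 0.945 -0.327 -0.   ]
 [-0.    -0.    -1.   ]] 0.6
```

```bash
python3 -m crank '[{"jaw":-1,"travel":[-0.15,0.16,0],"spin":-0.02},{"jaw":-1,"travel":[-0.3,0.32,0],"spin":-0.0436},{"jaw":-1,"travel":[-0.45,0.48,0],"spin":-0.0436},{"jaw":-1,"travel":[-0.6,0.64,0],"spin":-0.0436},{"jaw":-1,"travel":[-0.75,0.8,0],"spin":-0.0436},{"jaw":-1,"travel":[-0.83,0.88,0],"spin":-0.0436},{"jaw":-1,"travel":[-0.83,0.88,0],"spin":-0.0436}]'
cat >> h.py <<'E'
from scipy.spatial.transform import Rotation as R
def plan(x,y,ztip,yaw):
    s=ctrl.get_state(); M=R.from_rotvec(s["tcp_rot"]).as_matrix()
    d=M.T@(np.array([x,y,ztip+.025])-s["eef_pos"])
    cur=np.degrees(np.arctan2(M[1,0],M[0,0])); dd=(90+yaw-cur+180)%360-180
    print("t",round(s["time_s"],2),"pos",s["eef_pos"].round(4),"tilt",M[:,2].round(3),"yaw",round(cur-90,2),"F",s["contact_force"].round(2),"open",round(s["opening"],4))
    print("travel",(d/.3).round(4),"spin",round(-dd/360,4),"dist",np.linalg.norm(d).round(4))
E
python3 -c "
from h import *
plan(.5478,-.031,.15,-3.4)"
```

```text
time_s: 1.48
eef_pos: [0.3829, 0.2884, 0.2186]
tcp_rot: [2.293, 2.145, -0.001]
contact_force: [-0.6, 1.0, 0.2]
opening: 0.0266
t 1.48 pos [0.3829 0.2884 0.2186] tilt [ 0.001 -0.002 -1.   ] yaw -3.83 F [-0.61  1.04  0.16] open 0.0266
travel [-1.0252  0.6193  0.1477] spin -0.0012 dist 0.362
```

```bash
python3 -m crank '[{"jaw":-1,"travel":[-0.17,0.1,0],"spin":0},{"jaw":-1,"travel":[-0.34,0.2,0],"spin":0},{"jaw":-1,"travel":[-0.51,0.3,0],"spin":0},{"jaw":-1,"travel":[-0.68,0.41,0],"spin":0},{"jaw":-1,"travel":[-0.85,0.51,0],"spin":0},{"jaw":-1,"travel":[-1,0.5,0],"spin":-0.0012},{"jaw":-1,"travel":[-1,0.5,0],"spin":-0.0012}]'
python3 -c "
from h import *
import cv2
plan(.5478,-.031,.15,-3.4)
f=grab_frame('wrist');cv2.imwrite('pics/w1.png',f[:,:,::-1]);print(calibration('wrist'))"
```

```text
time_s: 2.35
eef_pos: [0.5124, -0.0244, 0.219]
tcp_rot: [2.291, 2.146, -0.003]
contact_force: [0.2, 0.5, -1.4]
opening: 0.0007
t 2.35 pos [ 0.5124 -0.0244  0.219 ] tilt [ 0.001 -0.003 -1.   ] yaw -3.73 F [ 0.18  0.54 -1.36] open 0.0007
travel [-0.0138  0.1189  0.147 ] spin -0.0009 dist 0.0569
{'vfov': 62.653505196925046, 'cx': 261.2632072107654, 'cy': 188.2595770371904, 'cam_to_world': array([[ 6.20373487e-02,  9.56536295e-01,  2.84938036e-01,
         4.35251366e-01],
       [ 9.98073822e-01, -5.94218004e-02, -1.78240330e-02,
        -1.64483969e-02],
       [-1.17803410e-04,  2.85494950e-01, -9.58380206e-01,
         3.85768725e-01],
       [ 0.00000000e+00,  0.00000000e+00,  0.00000000e+00,
         1.00000000e+00]])}
```

View pics/w1.png

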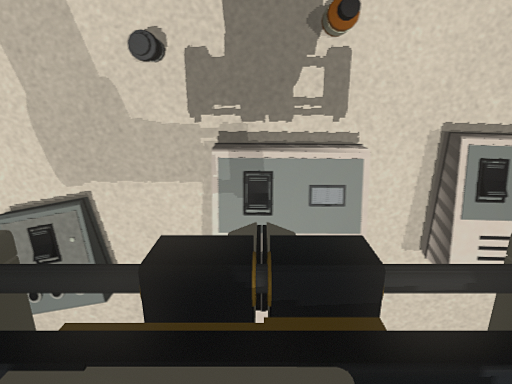

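```bash
python3 - <<'E'
import cv2,numpy as np
f=cv2.imread("pics/w1.png")
o=[cv2.convertScaleAbs(cv2.resize(f[y:y+75,x:x+62],None,fx=4.2,fy=4.2,interpolation=cv2.INTER_CUBIC),alpha=1.6,beta=20) for x,y in [(228,155),(450,142),(12,210)]]
cv2.imwrite("pics/zoom1.png",np.hstack(o))
E
```

```text
(no output)
```

View pics/zoom1.png

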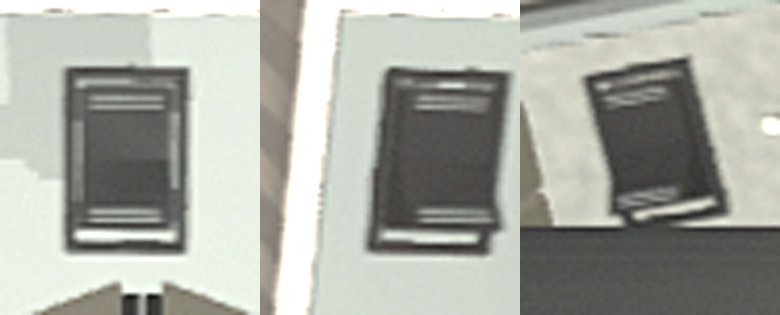

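```bash
python3 - <<'E'
from h import *
c=calibration("wrist")
D={"lamp":((228,155),[(66,68),(188,68),(184,252),(66,252)],.058),
"stand":((450,142),[(127,68),(248,72),(228,252),(108,250)],.050),
"cam":((12,210),[(66,74),(168,60),(205,214),(104,228)],.034)}
for n,(o,k,z) in D.items():
    P=np.array([ray(c,(o[0]+a/4.2-.4,o[1]+b/4.2-.4),z+.003+(.004 if i>=2 else -.004)) for i,(a,b) in enumerate(k)])
    ax=-(P[0]+P[1]-P[2]-P[3])/2; ay=-(P[0]+P[3]-P[1]-P[2])/2
    print(n,P.mean(0).round(4),"len",np.linalg.norm(ax[:2]),np.linalg.norm(ay[:2]),"yaw",np.degrees(np.arctan2(ax[1],ax[0])),np.degrees(np.arctan2(-ay[0],ay[1])))
E
```

```text
lamp [ 0.5368 -0.0268  0.061 ] len 0.0470260322547813 0.030822899071724585 yaw -4.263083655089708 -3.5546413100252403
stand [0.5404 0.2293 0.053 ] len 0.046576547218504294 0.031506092223669076 yaw -4.735025417187098 -5.010520989356755
cam [ 0.5932 -0.2915  0.037 ] len 0.04575402491451689 0.03064090598505226 yaw 5.587345336774362 4.84014090701031
```

```bash
python3 -c "
from h import *
plan(.5478,-.0293,.09,-4)"
```

```text
t 2.4 pos [ 0.5126 -0.0216  0.2192] tilt [ 0.001 -0.002 -1.   ] yaw -3.55 F [ 0.32  1.4  -0.06] open 0.0008
travel [-0.018   0.1182  0.3474] spin 0.0013 dist 0.1102
```

```bash
python3 -m crank '[{"jaw":-1,"travel":[-0.018,0.118,0.1],"spin":0.001},{"jaw":-1,"travel":[-0.018,0.118,0.25],"spin":0.001},{"jaw":-1,"travel":[-0.018,0.118,0.347],"spin":0.001},{"jaw":-1,"travel":[-0.018,0.118,0.347],"spin":0.001},{"jaw":-1,"travel":[-0.018,0.118,0.347],"spin":0.001}]'
python3 -c "
from h import *
import cv2
plan(.5478,-.0293,.066,-4)
f=grab_frame('wrist');cv2.imwrite('pics/w2.png',f[:,:,::-1])
f=grab_frame('scene');cv2.imwrite('pics/s2.png',cv2.resize(f[150:300,100:300],None,fx=4,fy=4)[:,:,::-1])"
```

```text
time_s: 3.02
eef_pos: [0.5488, -0.0277, 0.1163]
tcp_rot: [2.292, 2.145, 0.002]
contact_force: [-0.1, -0.6, -0.3]
opening: 0.0008
t 3.02 pos [ 0.5488 -0.0277  0.1163] tilt [ 0.003 -0.001 -1.   ] yaw -3.79 F [-0.15 -0.58 -0.35] open 0.0008
travel [-0.0056 -0.0032  0.0844] spin 0.0006 dist 0.0254
```

View pics/w2.png

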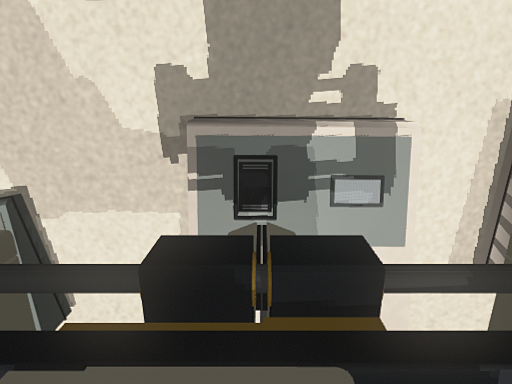

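View pics/s2.png

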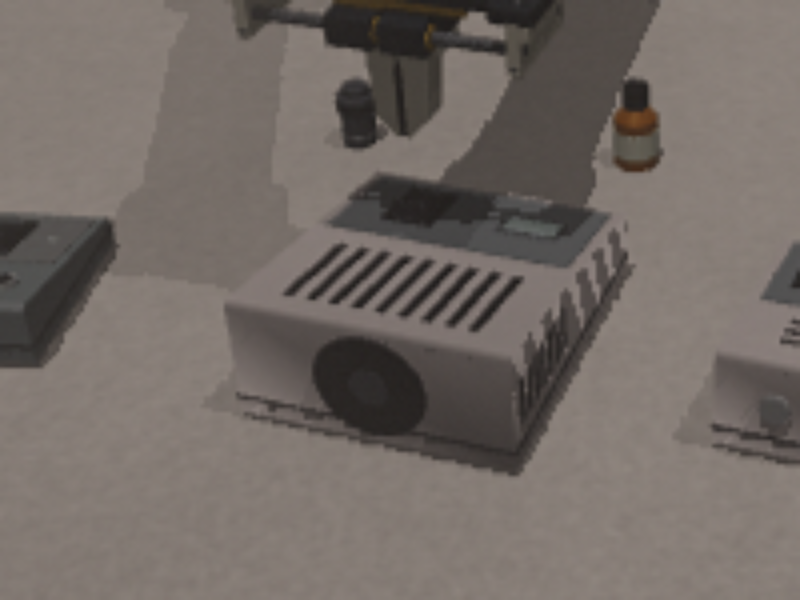

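```bash
python3 - <<'E'
from h import *
import cv2
c=calibration("wrist");s=ctrl.get_state();M=R.from_rotvec(s["tcp_rot"]).as_matrix()
f=192/np.tan(np.radians(c["vfov"]/2))
def proj(p):
    T=np.linalg.inv(c["cam_to_world"]);q=T[:3,:3]@p+T[:3,3];return (q[:2]/q[2]*f+[c["cx"],c["cy"]]).round(1)
t=s["eef_pos"]
for n,l in dict(tip=[0,0,.025],tipfront=[0,-.0095,.025],tiprear=[0,.0095,.025],tcp=[0,-.0095,0]).items(): print(n,proj(t+M@np.array(l)))
for p in [(.5368,-.0303,.061),(.5368,-.0268,.061)]: print(proj(np.array(p)))
for k in [(234,155),(277,155),(275,219),(233,218)]: print(ray(c,k,.061).round(4))
im=cv2.imread("pics/w2.png");cv2.imwrite("pics/w2z.png",cv2.convertScaleAbs(cv2.resize(im[140:290,190:340],None,fx=4,fy=4,interpolation=cv2.INTER_CUBIC),alpha=1.8,beta=20))
E
```

```text
tip [260.8 218.4]
tipfront [260.8 204.7]
tiprear [260.8 231.8]
tcp [260.8 219.4]
[257.3 186.7]
[262.  186.4]
[ 0.5122 -0.0452  0.061 ]
[ 0.5142 -0.0146  0.061 ]
[ 0.5632 -0.0187  0.061 ]
[ 0.5602 -0.0504  0.061 ]
```

View pics/w2z.png

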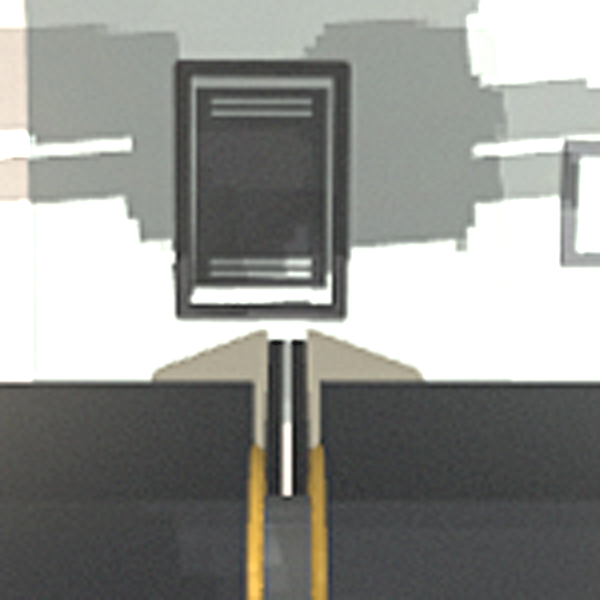

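```bash
python3 -m crank '[{"jaw":-1,"travel":[-0.011,-0.003,0.02],"spin":0},{"jaw":-1,"travel":[-0.011,-0.003,0.04],"spin":0},{"jaw":-1,"travel":[-0.011,-0.003,0.05],"spin":0},{"jaw":-1,"travel":[-0.011,-0.003,0.05],"spin":0}]'
python3 -c "
from h import *
import cv2
f=grab_frame('wrist');cv2.imwrite('pics/w3.png',cv2.convertScaleAbs(cv2.resize(f[140:290,190:340],None,fx=4,fy=4,interpolation=cv2.INTER_CUBIC),alpha=1.8,beta=20)[:,:,::-1])
f=grab_frame('scene');cv2.imwrite('pics/s3.png',cv2.resize(f[150:250,130:270],None,fx=5,fy=5,interpolation=cv2.INTER_CUBIC)[:,:,::-1])
plan(.548,-.031,.066,-4)
"
```

```text
time_s: 3.62
eef_pos: [0.5478, -0.0318, 0.1015]
tcp_rot: [2.292, 2.143, 0.003]
contact_force: [-0.1, 0.6, 0.8]
opening: 0.0005
t 3.73 pos [ 0.5482 -0.0317  0.1019] tilt [ 0.004 -0.001 -1.   ] yaw -3.85 F [ 0.03  0.65 -0.22] open 0.0005
travel [ 0.0024 -0.0009  0.0362] spin 0.0004 dist 0.0109
```

View pics/w3.png

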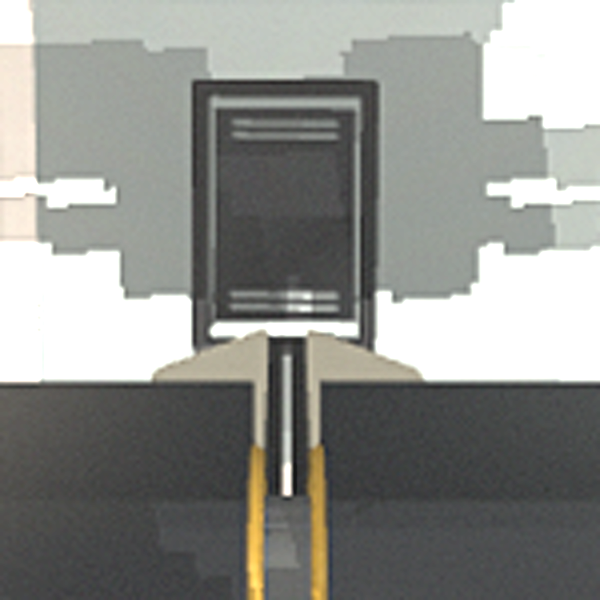

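View pics/s3.png

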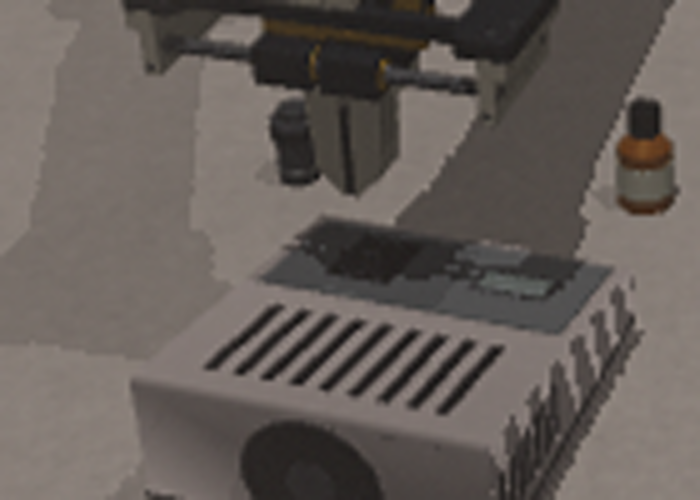

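```bash
python3 - <<'E'
from h import *
s=ctrl.get_state();M=R.from_rotvec(s["tcp_rot"]).as_matrix();t=s["eef_pos"]
for n in("scene","wrist","top"):
    c=calibration(n);f=192/np.tan(np.radians(c["vfov"]/2));T=np.linalg.inv(c["cam_to_world"])
    for y in(-.0095,0,.0095):
        p=t+M@np.array([0,y,.025]);q=T[:3,:3]@p+T[:3,3];print(n,y,(q[:2]/q[2]*f+[c["cx"],c["cy"]]).round(1))
    if n=="wrist":
        Q=np.linalg.inv(np.vstack([np.c_[M,t],[0,0,0,1]]))@c["cam_to_world"];print(Q.round(3))
E
```

```text
scene -0.0095 [204.  195.8]
scene 0 [202.5 197.8]
scene 0.0095 [200.9 199.8]
wrist -0.0095 [260.8 204.6]
wrist 0 [260.8 218.4]
wrist 0.0095 [260.8 231.8]
[[ 1.    -0.001  0.001  0.   ]
 [ 0.     0.959  0.284 -0.077]
 [-0.001 -0.284  0.959 -0.167]
 [ 0.     0.     0.     1.   ]]
top -0.0095 [289.2 171.4]
top 0 [289.5 167.6]
top 0.0095 [289.8 163.8]
```

```bash
python3 - <<'E'
from h import *
s=ctrl.get_state();M=R.from_rotvec(s["tcp_rot"]).as_matrix();t=s["eef_pos"]
c=calibration("scene");f=192/np.tan(np.radians(c["vfov"]/2));T=np.linalg.inv(c["cam_to_world"])
def pr(p):
    q=T[:3,:3]@p+T[:3,3];return (q[:2]/q[2]*f+[c["cx"],c["cy"]]).round(1)
print("pivot",pr(np.array([.537,-.031,.061])))
for z in (0,.01,.025): print(z,pr(t+M@np.array([0,0,z])),pr(t+M@np.array([0,.0095,z])))
# lamp box corners
y=np.radians(-4);U=np.array([[np.cos(y),-np.sin(y)],[np.sin(y),np.cos(y)]])
# pivot local x: (58-50)/tan10 -100
px=-.1+.008/np.tan(np.radians(10));print("pivot local x",px)
E
```

```text
pivot [204.8 200.7]
0 [201.7 189.2] [200.1 191.2]
0.01 [202.  192.7] [200.4 194.7]
0.025 [202.5 197.8] [200.9 199.8]
pivot local x -0.054629745443058327
```

```bash
python3 -m crank '[{"jaw":-1,"travel":[0.002,0,0.006],"spin":0},{"jaw":-1,"travel":[0.002,0,0.012],"spin":0},{"jaw":-1,"travel":[0.002,0,0.018],"spin":0},{"jaw":-1,"travel":[0.002,0,0.024],"spin":0},{"jaw":-1,"travel":[0.002,0,0.024],"spin":0}]'
python3 -c "
from h import *
import cv2
f=grab_frame('wrist');cv2.imwrite('pics/w4.png',cv2.convertScaleAbs(cv2.resize(f[140:290,190:340],None,fx=4,fy=4,interpolation=cv2.INTER_CUBIC),alpha=1.8,beta=20)[:,:,::-1])
f=grab_frame('scene');cv2.imwrite('pics/s4.png',cv2.resize(f[150:250,130:270],None,fx=5,fy=5,interpolation=cv2.INTER_CUBIC)[:,:,::-1])
plan(.548,-.031,.066,-4)
"
```

```text
time_s: 4.35
eef_pos: [0.5481, -0.0311, 0.0944]
tcp_rot: [2.292, 2.143, 0.003]
contact_force: [0.0, 0.6, 0.7]
opening: 0.0005
t 4.45 pos [ 0.5482 -0.0311  0.0947] tilt [ 0.004 -0.001 -1.   ] yaw -3.85 F [ 1.14 -0.41  1.24] open 0.0006
travel [ 0.0004 -0.0009  0.0122] spin 0.0004 dist 0.0037
```

View pics/w4.png

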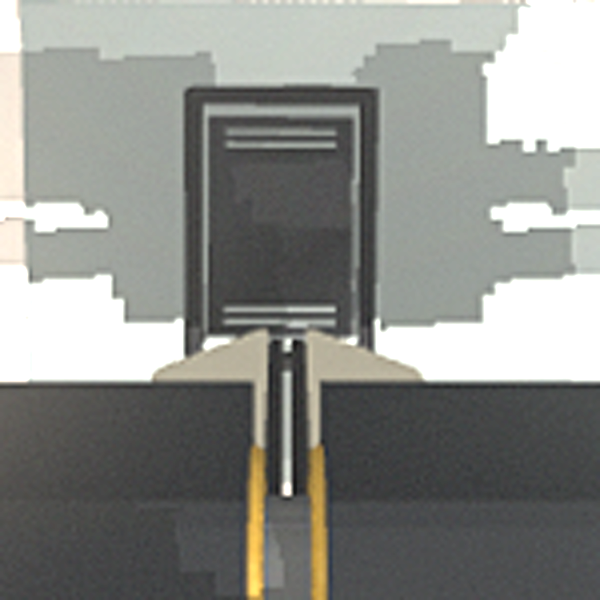

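View pics/s4.png

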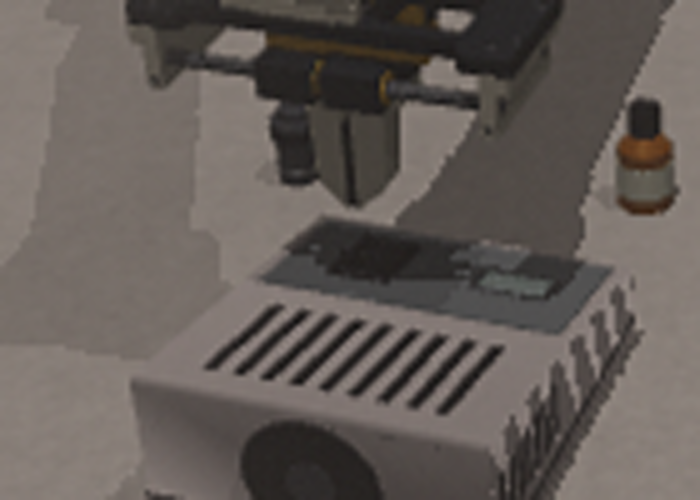

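```bash
python3 -m crank '[{"jaw":-1,"travel":[0,0,0.007],"spin":0},{"jaw":-1,"travel":[0,0,0.014],"spin":0},{"jaw":-1,"travel":[0,0,0.021],"spin":0},{"jaw":-1,"travel":[0,0,0.028],"spin":0},{"jaw":-1,"travel":[0,0,0.035],"spin":0},{"jaw":-1,"travel":[0,0,0.041],"spin":0},{"jaw":-1,"travel":[0,0,0.041],"spin":0}]'
python3 -c "
from h import *
import cv2
f=grab_frame('wrist');a=cv2.convertScaleAbs(cv2.resize(f[140:290,190:340],None,fx=2.6,fy=2.6,interpolation=cv2.INTER_CUBIC),alpha=1.8,beta=20)
f=grab_frame('scene');b=cv2.resize(cv2.resize(f[150:250,150:250],(390,390),interpolation=cv2.INTER_CUBIC),(390,390))
import numpy as np
cv2.imwrite('pics/c5.png',np.hstack([a,b])[:,:,::-1])
plan(.548,-.031,.066,-4)
"
```

```text
time_s: 5.32
eef_pos: [0.5482, -0.0311, 0.0822]
tcp_rot: [2.292, 2.143, 0.003]
contact_force: [-0.4, 0.2, 0.1]
opening: 0.0007
t 5.42 pos [ 0.5483 -0.0312  0.0824] tilt [ 0.004 -0.001 -1.   ] yaw -3.85 F [-1.02 -0.5  -0.35] open 0.0003
travel [ 0.0004 -0.001  -0.0287] spin 0.0004 dist 0.0086
```

View pics/c5.png

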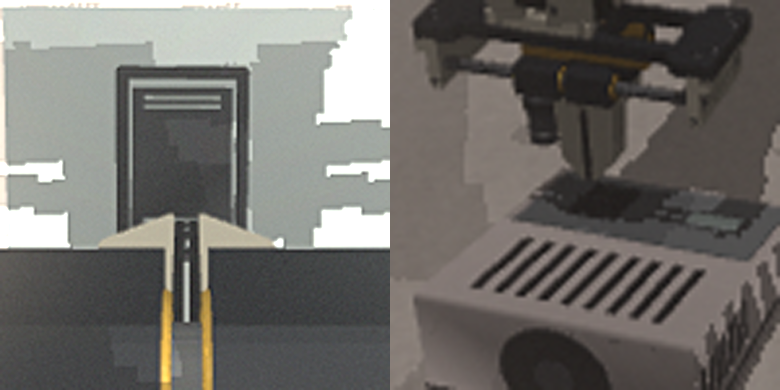

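```bash
python3 -m crank '[{"jaw":-1,"travel":[0,0,0.004],"spin":0},{"jaw":-1,"travel":[0,0,0.008],"spin":0},{"jaw":-1,"travel":[0,0,0.012],"spin":0},{"jaw":-1,"travel":[0,0,0.016],"spin":0},{"jaw":-1,"travel":[0,0,0.02],"spin":0},{"jaw":-1,"travel":[0,0,0.024],"spin":0},{"jaw":-1,"travel":[0,0,0.028],"spin":0},{"jaw":-1,"travel":[0,0,0.032],"spin":0}]'
python3 -c "
from h import *
import cv2
f=grab_frame('wrist');a=cv2.convertScaleAbs(cv2.resize(f[140:290,190:340],None,fx=2.6,fy=2.6,interpolation=cv2.INTER_CUBIC),alpha=1.8,beta=20)
f=grab_frame('scene');b=cv2.resize(cv2.resize(f[150:250,150:250],(390,390),interpolation=cv2.INTER_CUBIC),(390,390))
import numpy as np
cv2.imwrite('pics/c6.png',np.hstack([a,b])[:,:,::-1])
plan(.548,-.031,.066,-4)
"
```

```text
time_s: 6.42
eef_pos: [0.5484, -0.0311, 0.0727]
tcp_rot: [2.292, 2.143, 0.003]
contact_force: [-0.0, 0.0, -0.2]
opening: 0.0003
t 6.53 pos [ 0.5482 -0.0312  0.0726] tilt [ 0.004 -0.001 -1.   ] yaw -3.85 F [ 0.59  0.05 -0.02] open 0.0006
travel [ 0.0005 -0.0006 -0.0614] spin 0.0004 dist 0.0184
```

View pics/c6.png

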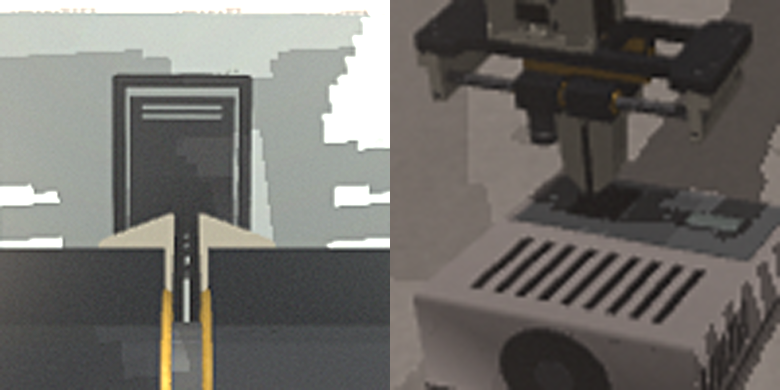

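```bash
python3 -m crank '[{"jaw":-1,"travel":[0,0,0.004],"spin":0},{"jaw":-1,"travel":[0,0,0.008],"spin":0},{"jaw":-1,"travel":[0,0,0.012],"spin":0},{"jaw":-1,"travel":[0,0,0.016],"spin":0}]'
python3 -m crank '[{"jaw":-1,"travel":[0,0,0.003],"spin":0},{"jaw":-1,"travel":[0,0,0.006],"spin":0}]'
```

```text
time_s: 7.02
eef_pos: [0.5482, -0.0312, 0.0677]
tcp_rot: [2.292, 2.143, 0.003]
contact_force: [0.2, -0.2, -0.6]
opening: 0.0004
time_s: 7.28
eef_pos: [0.5482, -0.0312, 0.0658]
tcp_rot: [2.292, 2.143, 0.003]
contact_force: [-1.2, 0.3, -0.0]
opening: 0.0002
```

```bash
python3 -c "
from h import *
import cv2
f=grab_frame('wrist');a=cv2.convertScaleAbs(cv2.resize(f[140:290,190:340],None,fx=2.6,fy=2.6,interpolation=cv2.INTER_CUBIC),alpha=1.8,beta=20)
f=grab_frame('scene');b=cv2.resize(cv2.resize(f[150:250,150:250],(390,390),interpolation=cv2.INTER_CUBIC),(390,390))
import numpy as np
cv2.imwrite('pics/c7.png',cv2.convertScaleAbs(np.hstack([a,b]),alpha=1.3)[:,:,::-1])
"
```

```text
(no output)
```

View pics/c7.png

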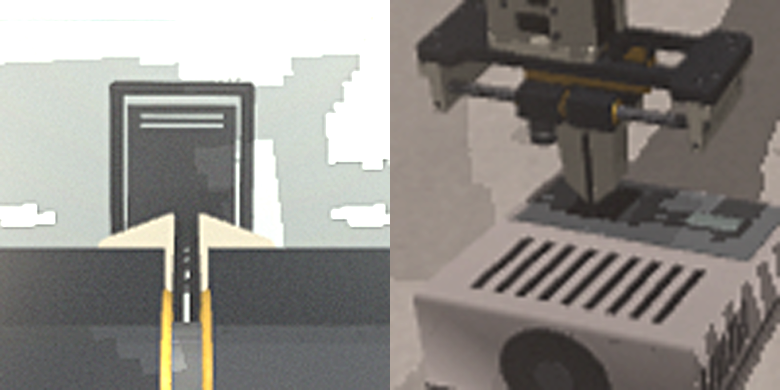

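```bash
python3 -m crank '[{"jaw":-1,"travel":[0,0,0.003],"spin":0},{"jaw":-1,"travel":[0,0,0.006],"spin":0},{"jaw":-1,"travel":[0,0,0.009],"spin":0}]'
python3 -m crank '[{"jaw":-1,"travel":[0,0,0.003],"spin":0},{"jaw":-1,"travel":[0,0,0.006],"spin":0}]'
python3 - <<'E'
from h import *
s=ctrl.get_state();M=R.from_rotvec(s["tcp_rot"]).as_matrix();t=s["eef_pos"]
c=calibration("scene");f=192/np.tan(np.radians(c["vfov"]/2));T=np.linalg.inv(c["cam_to_world"])
def pr(p):
    q=T[:3,:3]@p+T[:3,3];return (q[:2]/q[2]*f+[c["cx"],c["cy"]]).round(1)
for z in(0,-.005,-.01):print(pr(t+[0.0095,0,-z]),pr(t+[0,0,-z]))
E
```

```text
time_s: 7.75
eef_pos: [0.5485, -0.0312, 0.0632]
tcp_rot: [2.292, 2.143, 0.004]
contact_force: [0.3, 0.0, 1.5]
opening: 0.0003
time_s: 8.0
eef_pos: [0.5494, -0.0313, 0.0618]
tcp_rot: [2.291, 2.142, 0.005]
contact_force: [1.8, 0.3, 1.5]
opening: 0.0007
[201.7 205.3] [203.  203.2]
[201.6 203.6] [202.9 201.5]
[201.4 201.9] [202.7 199.8]
```

```bash
python3 -m crank '[{"jaw":-1,"travel":[0,0,0.003],"spin":0},{"jaw":-1,"travel":[0,0,0.006],"spin":0}]'
python3 -m crank '[{"jaw":-1,"travel":[0,0,0.003],"spin":0},{"jaw":-1,"travel":[0,0,0.006],"spin":0}]'
```

```text
time_s: 8.25
eef_pos: [0.5488, -0.0312, 0.0596]
tcp_rot: [2.292, 2.143, 0.004]
contact_force: [0.3, -0.0, 0.3]
opening: 0.0006
time_s: 8.5
eef_pos: [0.5484, -0.0312, 0.0575]
tcp_rot: [2.292, 2.143, 0.003]
contact_force: [0.6, 0.7, -0.5]
opening: 0.0001
```

```bash
python3 -c "
from h import *
import cv2
f=grab_frame('wrist');a=cv2.convertScaleAbs(cv2.resize(f[140:290,190:340],None,fx=2.6,fy=2.6,interpolation=cv2.INTER_CUBIC),alpha=1.8,beta=20)
f=grab_frame('scene');b=cv2.resize(cv2.resize(f[150:250,150:250],(390,390),interpolation=cv2.INTER_CUBIC),(390,390))
import numpy as np
cv2.imwrite('pics/c8.png',cv2.convertScaleAbs(np.hstack([a,b]),alpha=1.3)[:,:,::-1])
print(ctrl.get_state()['contact_force'])
"
```

```text
[ 0.22426736 -0.07618781  0.74826983]
```

View pics/c8.png

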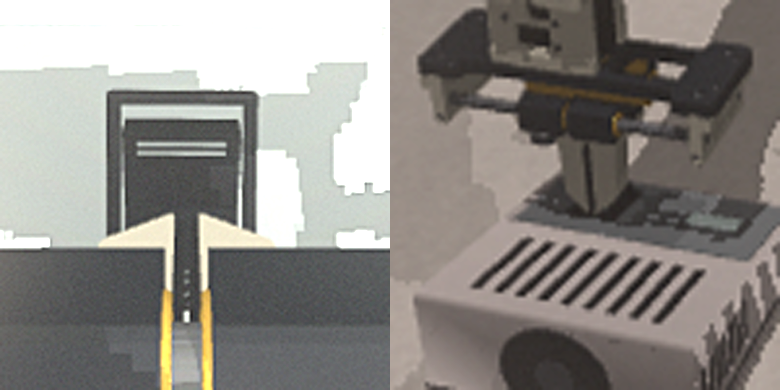

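```bash
python3 -m crank '[{"jaw":-1,"travel":[0,0,-0.1],"spin":0},{"jaw":-1,"travel":[0,0,-0.25],"spin":0},{"jaw":-1,"travel":[0,0,-0.3],"spin":0},{"jaw":-1,"travel":[0,0,-0.3],"spin":0}]'
python3 -c "
from h import *
import cv2
f=grab_frame('wrist');cv2.imwrite('pics/w9.png',cv2.convertScaleAbs(cv2.resize(f[120:270,180:340],None,fx=4,fy=4,interpolation=cv2.INTER_CUBIC),alpha=1.8,beta=20)[:,:,::-1])
plan(.552,.225,.15-.032,-4.6)"
```

```text
time_s: 9.1
eef_pos: [0.5489, -0.0311, 0.1486]
tcp_rot: [2.291, 2.142, 0.006]
contact_force: [-0.4, -0.3, -1.0]
opening: 0.0004
t 9.15 pos [ 0.5479 -0.0311  0.1473] tilt [ 0.004 -0.001 -1.   ] yaw -3.85 F [-0.49 -0.1   0.03] open 0.0007
travel [ 0.8528 -0.0438  0.0131] spin 0.0021 dist 0.2562
```

View pics/w9.png

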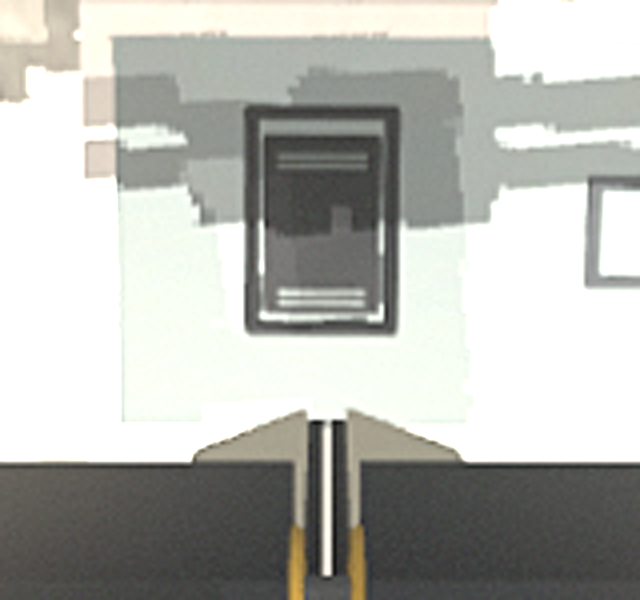

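```bash
python3 -m crank '[{"jaw":-1,"travel":[0.2,-0.01,0],"spin":0.002},{"jaw":-1,"travel":[0.4,-0.02,0],"spin":0.002},{"jaw":-1,"travel":[0.6,-0.03,0],"spin":0.002},{"jaw":-1,"travel":[0.8,-0.04,0],"spin":0.002},{"jaw":-1,"travel":[0.853,-0.044,0.013],"spin":0.002},{"jaw":-1,"travel":[0.853,-0.044,0.013],"spin":0.002},{"jaw":-1,"travel":[0.853,-0.044,0.013],"spin":0.002}]'
python3 -c "
from h import *
import cv2
f=grab_frame('wrist');cv2.imwrite('pics/w10.png',cv2.convertScaleAbs(cv2.resize(f[120:270,180:340],None,fx=4,fy=4,interpolation=cv2.INTER_CUBIC),alpha=1.8,beta=20)[:,:,::-1])
plan(.552,.225,.15-.032,-4.6)"
```

```text
time_s: 10.02
eef_pos: [0.5518, 0.2221, 0.1419]
tcp_rot: [2.308, 2.125, -0.001]
contact_force: [-0.2, -0.4, 0.6]
opening: 0.0005
t 10.07 pos [0.5522 0.222  0.1423] tilt [ 0.003 -0.003 -1.   ] yaw -4.77 F [ 0.89  0.07 -0.49] open 0.0007
travel [ 0.0099 -0.0015 -0.0023] spin -0.0005 dist 0.0031
```

View pics/w10.png

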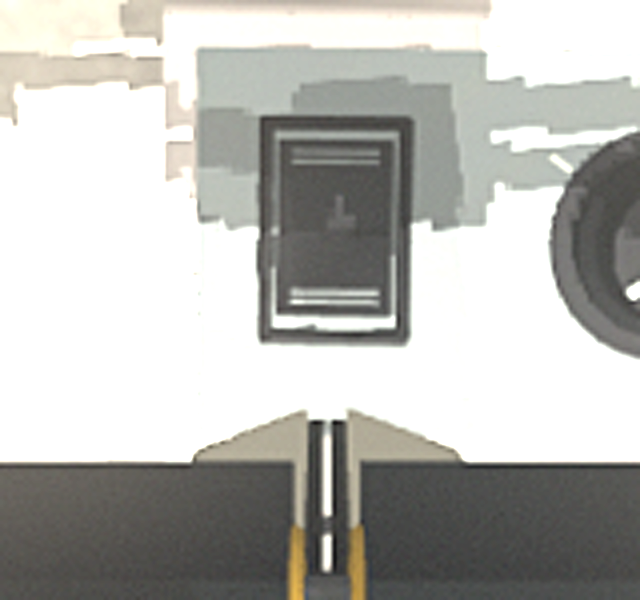

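```bash
python3 -c "
from h import *
c=calibration('wrist')
for k in [(262,118),(412,118),(410,344),(260,342)]: print(ray(c,(180+k[0]/4-.4,120+k[1]/4-.4),.053+(.004 if k[1]>200 else -.004)).round(4))
plan(.552,.224,.0,-4.6)"
```

```text
[0.5174 0.2116 0.049 ]
[0.52   0.2425 0.049 ]
[0.5666 0.2386 0.057 ]
[0.5636 0.207  0.057 ]
t 10.07 pos [0.5522 0.222  0.1423] tilt [ 0.003 -0.003 -1.   ] yaw -4.77 F [ 0.89  0.07 -0.49] open 0.0007
travel [ 0.0078 -0.0026  0.3911] spin -0.0005 dist 0.1173
```

```bash
python3 -m crank '[{"jaw":-1,"travel":[0.007,0.001,0.1],"spin":0},{"jaw":-1,"travel":[0.007,0.001,0.2],"spin":0},{"jaw":-1,"travel":[0.007,0.001,0.24],"spin":0},{"jaw":-1,"travel":[0.007,0.001,0.255],"spin":0},{"jaw":-1,"travel":[0.007,0.001,0.26],"spin":0},{"jaw":-1,"travel":[0.007,0.001,0.26],"spin":0}]'
python3 -c "
from h import *
import cv2
f=grab_frame('wrist');cv2.imwrite('pics/w11.png',cv2.convertScaleAbs(cv2.resize(f[120:270,180:340],None,fx=4,fy=4,interpolation=cv2.INTER_CUBIC),alpha=1.8,beta=20)[:,:,::-1])
plan(.5527,.224,.025,-4.6)"
```

```text
time_s: 10.82
eef_pos: [0.5537, 0.224, 0.0653]
tcp_rot: [2.308, 2.123, 0.003]
contact_force: [0.4, 0.3, 0.1]
opening: 0.0003
t 10.88 pos [0.5535 0.2241 0.0652] tilt [ 0.005 -0.003 -1.   ] yaw -4.77 F [0.56 0.1  0.83] open 0.0004
travel [-0.0005 -0.003   0.0508] spin -0.0005 dist 0.0153
```

View pics/w11.png

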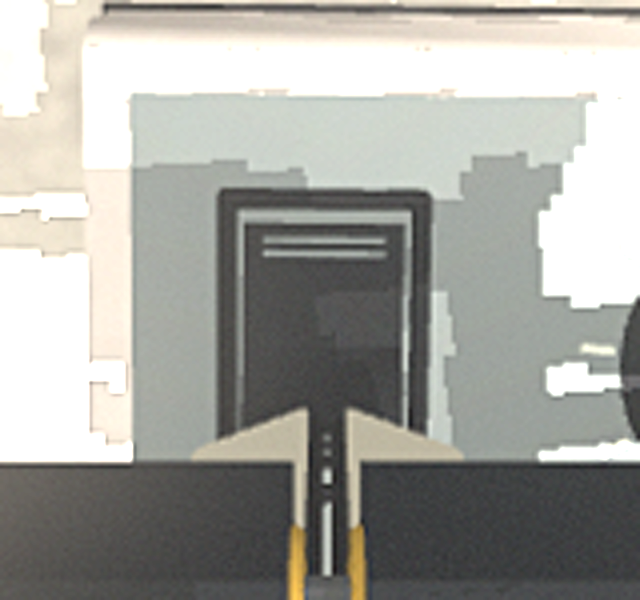

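```bash
python3 -m crank '[{"jaw":-1,"travel":[0,-0.003,0.006],"spin":0},{"jaw":-1,"travel":[0,-0.003,0.012],"spin":0},{"jaw":-1,"travel":[0,-0.003,0.018],"spin":0},{"jaw":-1,"travel":[0,-0.003,0.022],"spin":0},{"jaw":-1,"travel":[0,-0.003,0.026],"spin":0}]'
python3 -m crank '[{"jaw":-1,"travel":[0,0,0.003],"spin":0},{"jaw":-1,"travel":[0,0,0.006],"spin":0},{"jaw":-1,"travel":[0,0,0.009],"spin":0}]'
python3 -m crank '[{"jaw":-1,"travel":[0,0,0.003],"spin":0},{"jaw":-1,"travel":[0,0,0.006],"spin":0}]'
```

```text
time_s: 11.5
eef_pos: [0.5527, 0.2241, 0.0573]
tcp_rot: [2.308, 2.124, 0.002]
contact_force: [-0.1, -0.4, -0.3]
opening: 0.0003
time_s: 11.88
eef_pos: [0.5532, 0.2241, 0.0549]
tcp_rot: [2.308, 2.123, 0.004]
contact_force: [1.8, 0.1, 2.2]
opening: 0.0003
time_s: 12.12
eef_pos: [0.5537, 0.2241, 0.0533]
tcp_rot: [2.308, 2.123, 0.005]
contact_force: [0.7, -0.7, 0.8]
opening: 0.0009
```

```bash
python3 -m crank '[{"jaw":-1,"travel":[0,0,0.003],"spin":0},{"jaw":-1,"travel":[0,0,0.006],"spin":0}]'
python3 -m crank '[{"jaw":-1,"travel":[0,0,0.003],"spin":0},{"jaw":-1,"travel":[0,0,0.006],"spin":0}]'
python3 -c "
from h import *
import cv2
f=grab_frame('wrist');cv2.imwrite('pics/w12.png',cv2.convertScaleAbs(cv2.resize(f[120:270,180:340],None,fx=4,fy=4,interpolation=cv2.INTER_CUBIC),alpha=1.8,beta=20)[:,:,::-1])
"
```

```text
time_s: 12.38
eef_pos: [0.5532, 0.2241, 0.0511]
tcp_rot: [2.308, 2.123, 0.004]
contact_force: [-0.1, 0.8, -0.8]
opening: 0.0001
time_s: 12.62
eef_pos: [0.5529, 0.2242, 0.0491]
tcp_rot: [2.308, 2.123, 0.003]
contact_force: [-1.5, -0.3, 3.8]
opening: 0.001
```

View pics/w12.png

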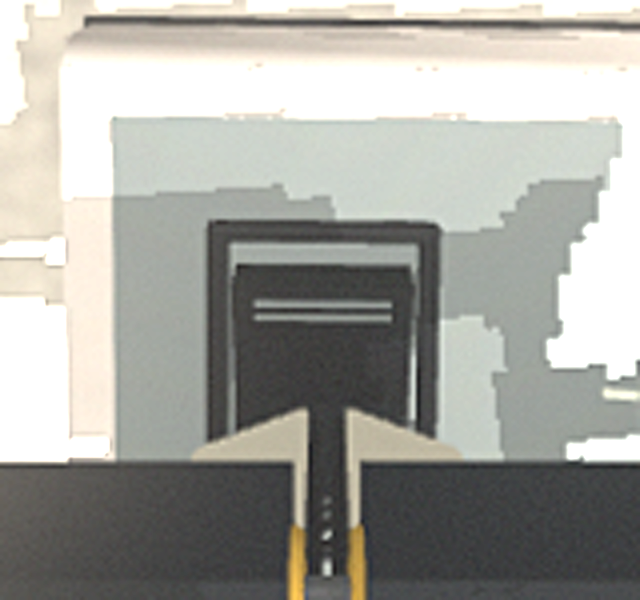

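```bash
python3 -m crank '[{"jaw":-1,"travel":[0,0,-0.1],"spin":0},{"jaw":-1,"travel":[0,0,-0.25],"spin":0},{"jaw":-1,"travel":[0,0,-0.33],"spin":0},{"jaw":-1,"travel":[0,0,-0.33],"spin":0}]'
python3 -c "
from h import *
import cv2
f=grab_frame('wrist');cv2.imwrite('pics/w13.png',cv2.convertScaleAbs(cv2.resize(f[120:270,180:340],None,fx=4,fy=4,interpolation=cv2.INTER_CUBIC),alpha=1.8,beta=20)[:,:,::-1])
plan(.604,-.2955,.125,5)"
```

```text
time_s: 13.18
eef_pos: [0.554, 0.2252, 0.1505]
tcp_rot: [2.307, 2.122, 0.01]
contact_force: [-0.2, 0.4, -0.2]
opening: 0.0004
t 13.22 pos [0.5529 0.2246 0.1488] tilt [ 0.007 -0.002 -1.   ] yaw -4.78 F [-0.2  -0.19 -0.98] open 0.0005
travel [-1.7134e+00  3.1410e-01  8.0000e-04] spin -0.0272 dist 0.5226
```

View pics/w13.png

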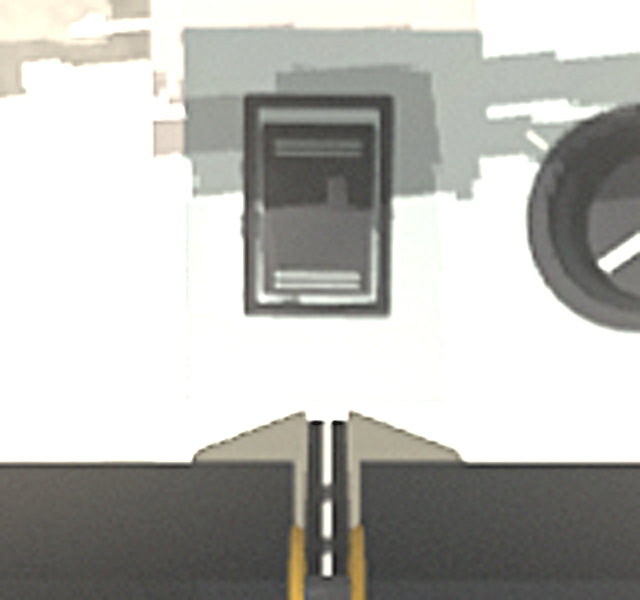

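```bash
python3 -m crank '[{"jaw":-1,"travel":[-0.2,0.03,0],"spin":-0.01},{"jaw":-1,"travel":[-0.4,0.07,0],"spin":-0.02},{"jaw":-1,"travel":[-0.6,0.11,0],"spin":-0.027},{"jaw":-1,"travel":[-0.8,0.147,0],"spin":-0.027},{"jaw":-1,"travel":[-0.95,0.174,0],"spin":-0.027},{"jaw":-1,"travel":[-0.95,0.174,0],"spin":-0.027}]'
python3 -c "
from h import *
plan(.604,-.2955,.125,5)"
```

```text
time_s: 13.98
eef_pos: [0.5798, -0.07, 0.1476]
tcp_rot: [2.13, 2.302, -0.002]
contact_force: [-0.1, 0.8, 0.3]
opening: 0.0005
t 13.97 pos [ 0.5798 -0.07    0.1476] tilt [ 0.003 -0.005 -1.   ] yaw 4.46 F [-0.08  0.76  0.27] open 0.0005
travel [-0.7556  0.0222 -0.0042] spin -0.0015 dist 0.2268
```

```bash
python3 -m crank '[{"jaw":-1,"travel":[-0.2,0.006,0],"spin":-0.0015},{"jaw":-1,"travel":[-0.4,0.012,0],"spin":-0.0015},{"jaw":-1,"travel":[-0.6,0.018,0],"spin":-0.0015},{"jaw":-1,"travel":[-0.755,0.022,0],"spin":-0.0015},{"jaw":-1,"travel":[-0.755,0.022,0],"spin":-0.0015},{"jaw":-1,"travel":[-0.755,0.022,0],"spin":-0.0015},{"jaw":-1,"travel":[-0.755,0.022,0],"spin":-0.0015}]'
python3 -c "
from h import *
import cv2
plan(.604,-.2955,.0,5)
f=grab_frame('wrist');cv2.imwrite('pics/w14.png',cv2.convertScaleAbs(cv2.resize(f[120:270,180:340],None,fx=4,fy=4,interpolation=cv2.INTER_CUBIC),alpha=1.8,beta=20)[:,:,::-1])
plan(.604,-.2955,.0,5)"
```

```text
time_s: 14.85
eef_pos: [0.6044, -0.2921, 0.1481]
tcp_rot: [2.116, 2.317, -0.0]
contact_force: [-0.5, -0.4, 0.1]
opening: 0.0003
t 14.85 pos [ 0.6044 -0.2921  0.1481] tilt [ 0.003 -0.003 -1.   ] yaw 5.2 F [-0.55 -0.43  0.08] open 0.0003
travel [-0.0101 -0.0034  0.4102] spin 0.0006 dist 0.1231
t 14.9 pos [ 0.6045 -0.2925  0.1484] tilt [ 0.003 -0.003 -1.   ] yaw 5.19 F [-0.06  0.3  -0.62] open 0.0001
travel [-0.0083 -0.0036  0.4113] spin 0.0005 dist 0.1234
```

View pics/w14.png

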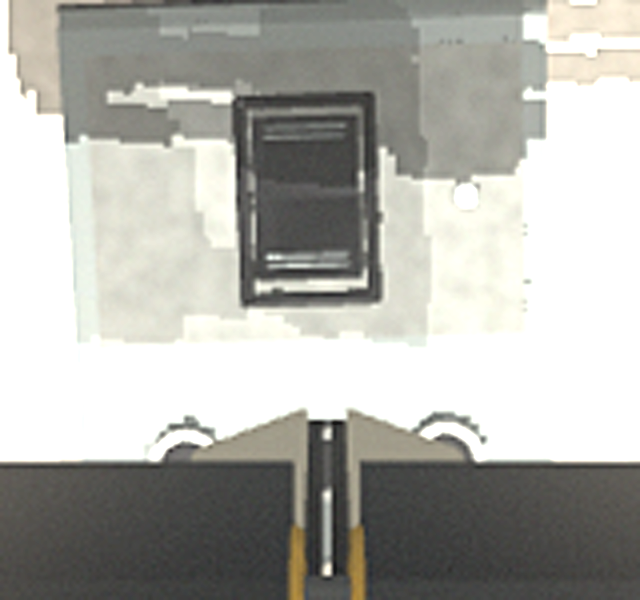

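```bash
python3 -c "
from h import *
c=calibration('wrist');P=[]
for k in [(234,97),(374,93),(381,300),(242,305)]: P.append(ray(c,(180+k[0]/4-.4,120+k[1]/4-.4),.037+(.004 if k[1]>200 else -.004)))
P=np.array(P);print(P.round(4),P.mean(0));m=P.mean(0)
ax=(P[2]+P[3]-P[0]-P[1]);print(np.degrees(np.arctan2(ax[1],ax[0])))
plan(m[0]+.011,m[1]+.001,.05-.025,5.2)"
```

```text
[[ 0.5717 -0.3162  0.033 ]
 [ 0.568  -0.2851  0.033 ]
 [ 0.6136 -0.2791  0.041 ]
 [ 0.6177 -0.3106  0.041 ]] [ 0.59274071 -0.29773101  0.037     ]
7.195474237661834
t 14.9 pos [ 0.6045 -0.2925  0.1484] tilt [ 0.003 -0.003 -1.   ] yaw 5.19 F [-0.06  0.3  -0.62] open 0.0001
travel [-0.0126 -0.0046  0.328 ] spin -0.0 dist 0.0985
```

```bash
python3 -m crank '[{"jaw":-1,"travel":[-0.0126,-0.004,0.1],"spin":0},{"jaw":-1,"travel":[-0.0126,-0.004,0.2],"spin":0},{"jaw":-1,"travel":[-0.0126,-0.004,0.29],"spin":0},{"jaw":-1,"travel":[-0.0126,-0.004,0.32],"spin":0},{"jaw":-1,"travel":[-0.0126,-0.004,0.328],"spin":0},{"jaw":-1,"travel":[-0.0126,-0.004,0.328],"spin":0}]'
python3 -c "
from h import *
import cv2
f=grab_frame('wrist');cv2.imwrite('pics/w15.png',cv2.convertScaleAbs(cv2.resize(f[120:270,180:340],None,fx=4,fy=4,interpolation=cv2.INTER_CUBIC),alpha=1.8,beta=20)[:,:,::-1])
plan(.6037,-.2967,.04-.025,5.2)"
```

```text
time_s: 15.65
eef_pos: [0.6048, -0.2967, 0.0511]
tcp_rot: [2.114, 2.316, 0.0]
contact_force: [0.6, 0.1, -1.0]
opening: 0.0001
t 15.7 pos [ 0.6049 -0.2969  0.0513] tilt [ 0.005 -0.004 -1.   ] yaw 5.21 F [0.04 0.47 0.37] open 0.0006
travel [ 0.0011 -0.004   0.0377] spin 0.0 dist 0.0114
```

View pics/w15.png

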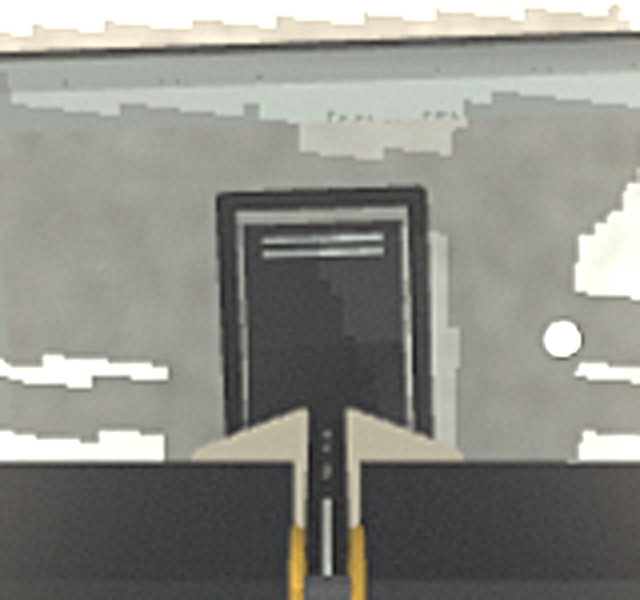

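Aligned over the camera rocker, which is still off. I'll press it slowly now.

```bash
python3 -m crank '[{"jaw":-1,"travel":[0,-0.004,0.007],"spin":0},{"jaw":-1,"travel":[0,-0.004,0.014],"spin":0},{"jaw":-1,"travel":[0,-0.004,0.021],"spin":0},{"jaw":-1,"travel":[0,-0.004,0.027],"spin":0},{"jaw":-1,"travel":[0,-0.004,0.032],"spin":0}]'
python3 -m crank '[{"jaw":-1,"travel":[0,0,0.003],"spin":0},{"jaw":-1,"travel":[0,0,0.006],"spin":0},{"jaw":-1,"travel":[0,0,0.009],"spin":0}]'
python3 -m crank '[{"jaw":-1,"travel":[0,0,0.003],"spin":0},{"jaw":-1,"travel":[0,0,0.006],"spin":0}]'
python3 -m crank '[{"jaw":-1,"travel":[0,0,0.003],"spin":0},{"jaw":-1,"travel":[0,0,0.006],"spin":0}]'
```

```text
time_s: 16.32
eef_pos: [0.6036, -0.297, 0.0415]
tcp_rot: [2.114, 2.315, 0.0]
contact_force: [0.8, -0.0, -0.6]
opening: 0.0001
time_s: 16.7
eef_pos: [0.6038, -0.297, 0.0388]
tcp_rot: [2.114, 2.315, 0.001]
contact_force: [0.3, -0.5, 1.3]
opening: 0.0003
time_s: 16.95
eef_pos: [0.6047, -0.2969, 0.0375]
tcp_rot: [2.113, 2.315, 0.002]
contact_force: [1.5, 0.4, 2.3]
opening: 0.0005
time_s: 17.2
eef_pos: [0.6044, -0.297, 0.0355]
tcp_rot: [2.113, 2.315, 0.001]
contact_force: [0.9, -0.7, -0.1]
opening: -0.0001
```

```bash
python3 -m crank '[{"jaw":-1,"travel":[0,0,0.003],"spin":0},{"jaw":-1,"travel":[0,0,0.005],"spin":0}]'
python3 -m crank '[{"jaw":-1,"travel":[0,0,-0.1],"spin":0},{"jaw":-1,"travel":[0,0,-0.25],"spin":0},{"jaw":-1,"travel":[0,0,-0.4],"spin":0},{"jaw":-1,"travel":[0,0,-0.4],"spin":0},{"jaw":-1,"travel":[0,0,-0.4],"spin":0}]'
python3 -c "
from h import *
import cv2
f=grab_frame('wrist');cv2.imwrite('pics/w16.png',f[:,:,::-1])
f=grab_frame('top');cv2.imwrite('pics/t16.png',f[:,:,::-1])
f=grab_frame('scene');cv2.imwrite('pics/s16.png',f[:,:,::-1])
plan(.6037,-.2967,.04-.025,5.2)"
```

```text
time_s: 17.45
eef_pos: [0.6038, -0.297, 0.0335]
tcp_rot: [2.114, 2.315, 0.001]
contact_force: [-0.0, 0.2, 0.8]
opening: 0.0005
time_s: 18.08
eef_pos: [0.6027, -0.2965, 0.1532]
tcp_rot: [2.114, 2.316, 0.0]
contact_force: [-0.8, -0.3, -0.1]
opening: 0.0
t 18.23 pos [ 0.602  -0.2961  0.1517] tilt [ 0.002 -0.003 -1.   ] yaw 5.21 F [-0.84 -0.73 -0.63] open 0.0002
travel [-0.0015  0.0048  0.3722] spin 0.0 dist 0.1117
```

View pics/w16.png

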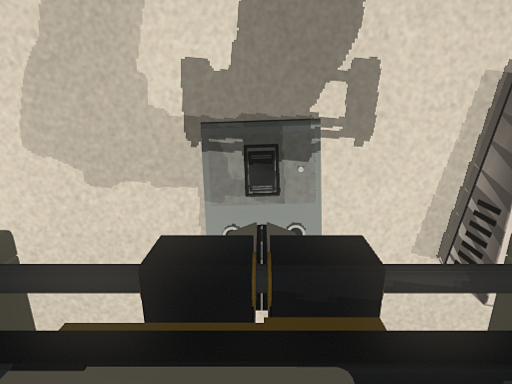

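View pics/t16.png

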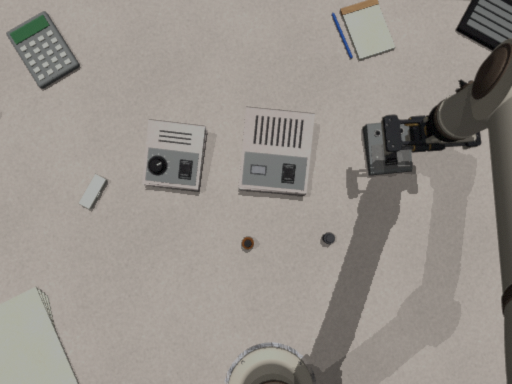

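View pics/s16.png

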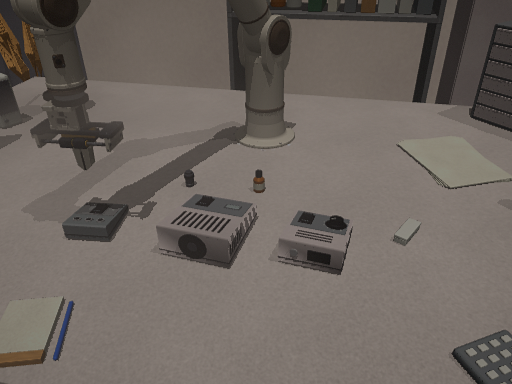

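```bash
python3 - <<'E'
import cv2,numpy as np
w=cv2.imread("pics/w16.png");f=cv2.imread("pics/t16.png");g=cv2.imread("pics/top0.png")
z=lambda i,x,y,wd,h,o:cv2.convertScaleAbs(cv2.resize(i[y:y+h,x:x+wd],o,interpolation=cv2.INTER_CUBIC),alpha=1.7,beta=20)
a=z(w,225,130,72,84,(257,300)); r1=[a]+[z(f,x,y,40,50,(240,300)) for x,y in[(270,148),(165,143)]]
r0=[z(g,371,130,40,50,(257,300))]+[z(g,x,y,40,50,(240,300)) for x,y in[(270,148),(165,143)]]
cv2.imwrite("pics/z16.png",np.vstack([np.hstack(r0),np.hstack(r1)]))
d=cv2.absdiff(f,g).sum(2)
for n,(x0,y0,x1,y1) in dict(lamp=(236,102,318,200),stand=(140,114,210,195),slide=(75,170,112,212),oil=(238,234,258,254),obj=(318,230,338,248)).items(): print(n,(d[y0:y1,x0:x1]>60).sum())
E
```

```text
lamp 38
stand 34
slide 0
oil 0
obj 0
```

View pics/z16.png

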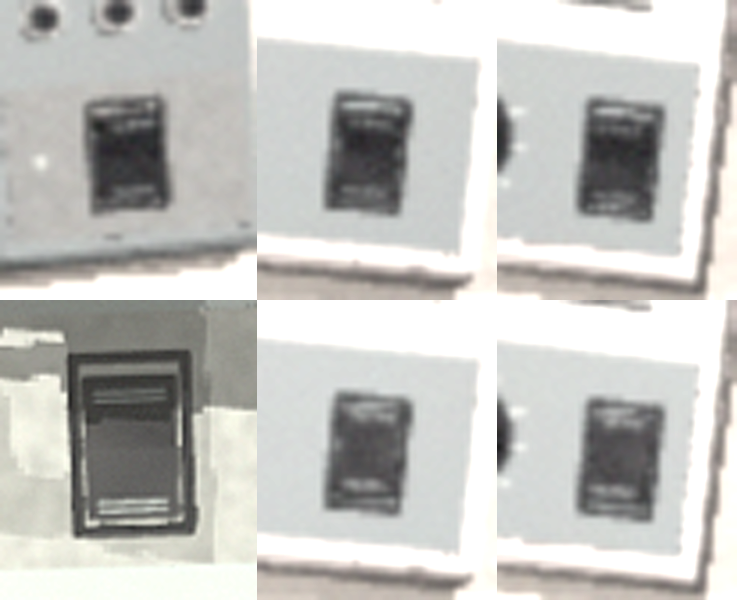

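```bash
python3 -m crank '[{"jaw":-1,"travel":[0,0,0],"spin":0},{"jaw":-1,"travel":[0,0,0],"spin":0}]'; python3 -c "
from cell import ctrl
print(ctrl.sign_off())"
```

```text
time_s: 18.48
eef_pos: [0.6014, -0.2958, 0.1505]
tcp_rot: [2.117, 2.319, -0.002]
contact_force: [-0.1, -0.1, 0.1]
opening: 0.0005
the job is handed in; nothing more can be done
None
```

I switched on the lamp supply, then the stand supply, then the camera controller. Each was a slow downward press with the closed fingertips on the rear half of its rocker. I handed the job in at about 18.5 s of the 51 s allowed; no verdict was reported.

- **Rockers:** the last pictures show all three tipped over. The gap inside the rim has moved from the rear to the front on each one.
- **Force:** the readings I took, two to three rows apart, never exceeded about 4 N. Peaks between readings were not logged.
- **Nothing shoved:** comparing the top camera before and after, the bottle, objective and slide mailer show no changed pixels. The lamp and stand supplies and the dimmer look where they were, with only a few dozen pixels changed, mostly at the rockers.
- **Not fully checked:** in the last top picture the arm partly hid the camera controller. I checked it only in the wrist view, where its position agrees with the first pictures to about 2 mm.
- **Disagreement:** the fingertips touched about 33 mm later than the stated tip length (25 mm ahead of the TCP) predicts. The wrist and scene pictures agreed with the late contact, so I went down by picture and force instead of by that number.
- **Lateral error:** one early wrist measurement was about 4 mm off sideways because the arm was still settling. I corrected it before pressing anything.

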